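# Open the ultrasonic cleaner onto its lid rest and hang the basket in it

### The arm

A 7-joint arm with a two-finger parallel gripper is mounted at the origin on a cart in front of the work surface, level with it; the furniture and walls round the work are solid. World frame = base frame: x ahead of the robot, y to its left, z up, the work surface at z = 0. Lengths are in m, angles in rad, forces in N, time in s.
With the tool pointing down it reaches from about 0.425 to 0.875 m from the base axis. Payload 4.7 kg.
Tool frame: the origin (TCP) lies at the very end of the fingers, on their centre line; the grasp point (between the pads) lies 19 mm behind it; z points along the fingers, y is the line along which they close (so a half turn about z gives the same grasp; the last joint's range is limited). The gripper opens to 87 mm and grips with 3 to 60 N. Pads are 19 mm wide; open, the fingers measure 117 mm over their backs; the gripper's body (75 mm by 190 mm) begins 51 mm behind the grasp point.
Start: joints at [1.144, 0.321, -0.07, 1.45, 0.023, 1.371, -0.057], TCP at [0.277, -0.588, 0.223] pointing down, gripper open.
Joint ranges: [-2.86, 2.86], [-0.3, 2.09], [-1.38, 1.24], [0.06, 2.45], [-1.56, 4.7], [0.09, 2.05], [-2.69, 2.69]. Speed limits (rad/s): [2.57, 2.57, 3.14, 3.14, 3.14, 3.14, 3.14].

### API

Orientations are given as a rotation vector (axis times angle).
In Python, from bench import get_state, get_image, get_calibration, close_job gives the robot as it stands.
- The arm moves only by the shell command python3 -m crank 'ROWS' [FORCE]. ROWS is JSON, a list of rows, each a list of 5 numbers: the opening, from 0 (shut) to 1 (fully open), then the shift along the world's x, y, z in units of 0.2 m (1.0 is 0.2 m), then the turn about the world's z in units of 2 pi rad (1.0 is 2 pi rad). A call has 1 to 5 rows; each row is the pose to reach, as a shift and turn from the pose commanded when the call began, turning the shorter way round; what a row does not reach only later rows make up. A row lasts 1/8 s, in which the tool goes at most 62.5 mm and 10.7 degrees, less where a joint would pass 70% of its speed; a pose out of reach is approached as far as the arm can. A call with a number of a shift or a turn outside -1 to 1 is refused whole. A call with a gripper value outside its range is refused whole. The fingers move at their own pace and stop on an object; FORCE is the grip in N (left out, the last holds). Time passes only in rows, so rows that repeat a pose let the fingers close. It gives the time, the measured TCP pose, the force, the opening and the grip force at its end, in the units of the state.
- get_state(): the state, without advancing time (a new reading comes with each control period).
- get_image(name): name is "scene" or "top" or "wrist"; returns the picture (384x512x3 uint8, red, green, blue); there is no depth.
- get_calibration(name): a dict with "fovy" (degrees; the focal length in pixels is half the picture's height over the tangent of half this angle, whatever the lens; pixels are square), "cx", "cy" (the principal point, pixels), "R" (3x3) and "t" (3): a world point X has camera coordinates R X + t. Camera axes: x right, y down, z forward; pixel columns grow to the right and rows downward; lengths in m; the calibration is good to about 2 mm. A picture is of the moment at which its call begins: read the wrist's pose just before it. get_calibration takes no time and is no camera call; for the wrist camera it gives the pose at the moment of the call.
- close_job(): hands the job in; it is judged then, once.
The state is a dict: "time": time; "joint_positions": joint angles; "qd": joint speeds; "joint_torque": joint torques, N m; "position": TCP position; "tool_rot": TCP orientation; "ft_force": force on the tool from outside, world axes, zero at the start; "torque": the same for the moment, N m; "grip_width": opening from 0.0 (shut) to 1.0 (fully open); "grip_force": force on a finger pad.
Only numpy, scipy, OpenCV 4.12 (cv2) and the standard library are available. Lean on these libraries where they do the work, as an engineer would, in place of code of your own. Each camera call takes 0.05 s, during which the arm holds its last target. There are 200 camera calls.

### The job

Swing the cleaner's lid up by its bar handle, ease it slowly over its balance point and set it back against the rubber bumper of its rest, so that it leans there open by itself; neither let it drop nor push it hard onto the bumper, and let go of it. Then hang the wire basket with its clips gently in the tank, both end ears fully down on the deck, without tipping it, and leave the can, jar and brush alone.

Things in the scene. Friction and masses are not known exactly. Their poses are not given: they have to be found in the camera images.
- cleaner: benchtop ultrasonic cleaner, a fixed stainless tub 150 mm deep (x) x 210 mm wide (y), flat deck at z = 121 mm; origin under its centre, front panel with knob on its -x side. Tank opening centred on the origin, 106 mm (x) by 160 mm (y); tank floor at z = 32 mm. The lid's hinge axis runs along y at x = +78, z = 124 mm
- lid: the cleaner's flat steel lid, 0.6 to 1.1 kg, 155 mm from hinge to front edge, 214 mm wide, 10 mm thick; origin mid hinge axis, axes as the cleaner's when shut, z its outward normal. Turns about y, front edge up and back, undamped. Balance point about 88 degrees: short of it it falls shut, beyond it onto the rest, met somewhere from 95 to 116 degrees; ease it there (under 0.8 rad/s)
- lid_bar (a point): middle of the lid's bar handle, a round horizontal bar 10 mm thick, 108 mm clear length along y between two brackets, 193 mm from the hinge axis and 38 mm ahead of the lid's front edge (33 mm free between); at 129 mm height when the lid is shut, x and y along the lid's
- lid_rest: steel bracket at the middle of the cleaner's back; its frame is the cleaner's. The open lid leans on its rubber bumper (22 mm across, facing forward, 63 mm above the hinge axis), whose stem has been screwed in or out anywhere over 25 mm: the setting is not measured, so where the lid meets it must be felt. It stands under 18 N; a push at the bar handle bears on it three times as hard
- basket: wire basket, 0.22 kg, 95 mm (x) x 147 mm (y) x 54 mm high; origin under the centre of its floor. At each y end a flat wire ear sticks out to y = +-100 mm, its underside 50 mm above the origin. Hung in the tank, the ears lie on the deck and its origin is 71 mm above the cleaner's, x and y along the cleaner's (either way round)
- basket_grip (a point): middle of the grip on the arch handle that spans the basket from -x to +x: a round bar along x, 10 mm thick, 52 mm long, 112 mm above the basket's underside
- spare_clip_0: small black binder clip (body 20 x 16 x 13 mm) lying loose in the basket
- spare_clip_1: a second such clip in the basket
- spray_can: spray can, 53 mm across, 172 mm high, behind the cleaner; bystander
- paint_jar: dark screw-cap jar, 48 mm across, 66 mm high, behind the cleaner; bystander
- paint_brush: thin paint brush, 147 mm long, lying between basket and cleaner; bystander

How it is judged:
On the way, in this order (a step that is already met when the one before it is completed fails the run):
1. the lid leans open on the bumper by itself, let go (angle between lid's own z axis and vertical above 1.63 rad and contact force between lid and lid_rest above 0.2 N and contact force between each of the arm, the fingers and lid below 0.1 N), for 0.4 s.
2. the basket hangs in the tank, ears down on the deck (z of basket in the frame of cleaner below 0.075 m and horizontal distance between basket and cleaner below 0.012 m and angle between basket's own z axis and vertical below 0.06 rad), for 0.2 s.
At the end, for the whole second after the job is handed in: the lid leans back on its bumper (more than 93.4 degrees open) by itself; the basket hangs level in the tank with its ears on the deck (origin 66 to 75 mm above the cleaner's, centred within 12 mm, within 3.4 degrees of level), at rest, with both clips inside (all of step 2 and angle between lid's own z axis and vertical above 1.63 rad and contact force between lid and lid_rest above 0.2 N and z of basket in the frame of cleaner above 0.066 m and angle between the x axis of basket and the x axis of cleaner, either way round below 0.15 rad and linear speed of basket below 0.02 m/s and distance between each of spare_clip_0, spare_clip_1 and basket below 0.085 m); the robot touches nothing.
It fails at once if past its balance point the lid is let fall or flung back (faster than 0.8 rad/s) (angle between lid's own z axis and vertical above 1.57 rad and angular speed of lid above 0.8 rad/s).
It fails at once if the lid is banged or pushed hard onto its rest (more than 18 N between lid and rest) (contact force between lid and lid_rest above 18 N).
It fails at once if the basket is tipped by more than 30 degrees (angle between basket's own z axis and vertical above 0.52 rad).
It fails at once if the basket is forced or dropped onto the cleaner (more than 25 N) (contact force between basket and cleaner above 25 N).
It fails at once if the can, jar or brush is moved more than 3 cm (distance of any of spray_can, paint_jar, paint_brush from where it was at the start of the episode above 0.03 m).
It also fails if it takes over 72 s, if anything falls off the work surface, if the arm or the gripper's body presses on something with over 40 N, if the wrist force passes 120 N, or if a joint passes its speed limit or range.

## Working session

There is one attempt and no reset: what is moved stays moved. The work goes in short steps, Python scripts to look and compute and a shell command to move; the robot and the scene stay as the last step left them, time stands still between calls to the robot, and variables do not carry over. Pictures are saved under pics/ and viewed, at most 12 in all, crops included, and the job is handed in when it is done.

```bash
mkdir -p pics; python3 - <<'E'
from bench import *
import cv2, numpy as np
s=get_state(); print(s)
for n in ["scene","top"]:
    c=get_calibration(n); print(n,c)
    cv2.imwrite(f"pics/{n}0.png",get_image(n)[:,:,::-1])
E
```

```text
{'time': 0.0, 'joint_positions': array([ 1.1441146 ,  0.32184139, -0.07008183,  1.45169416,  0.02261561,
        1.37073222, -0.05692493]), 'qd': array([ 0.0009269 ,  0.00182165,  0.00065151,  0.0007294 , -0.00020884,
       -0.00128544,  0.00138391]), 'joint_torque': array([-1.58591829e-04, -4.91292894e+01, -4.04268745e-01, -3.12525451e+01,
       -6.39376324e-02,  4.37380420e-02,  1.98703301e-04]), 'position': array([ 0.27703872, -0.58740751,  0.2214399 ]), 'tool_rot': array([-3.06383088e+00, -6.86399958e-01,  8.18131911e-04]), 'ft_force': array([ 0.26929908, -0.68297152,  0.46364459]), 'torque': array([ 0.00327247, -0.0153092 ,  0.00725217]), 'grip_force': 0.0, 'grip_width': 1.0032337166363707}
scene {'fovy': 52.56059979831698, 'cx': 254.2569666256536, 'cy': 195.92723200260986, 'R': array([[ 0.91676166,  0.39935181, -0.00813552],
       [ 0.22506752, -0.53328256, -0.81544732],
       [-0.3299889 ,  0.74573979, -0.57877413]]), 't': array([-0.53823733, -0.05580906,  1.41944827])}
top {'fovy': 47.9037033781201, 'cx': 252.1386313596894, 'cy': 196.15304592019132, 'R': array([[-0.08728269, -0.99617362, -0.0044548 ],
       [-0.97595977,  0.08640639, -0.20009114],
       [ 0.19971044, -0.01311679, -0.97976716]]), 't': array([0.03838411, 0.56948612, 1.28243056])}
```

View pics/scene0.png

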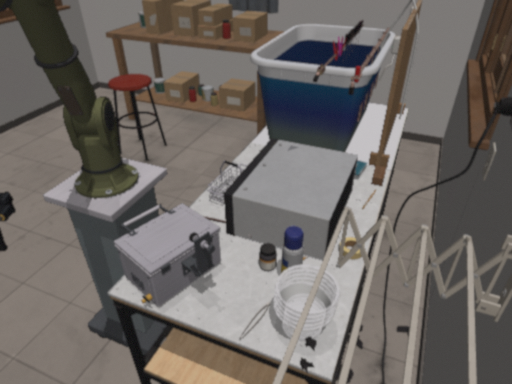

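View pics/top0.png

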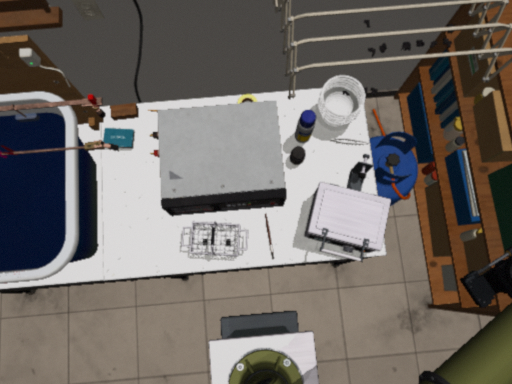

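The scene view shows the cleaner at bottom left, with the rest bracket behind it. In the top view the lid is around (348,217), the bar runs from (323,235) to (368,250), the basket is at (214,240) and the brush is at (269,235). I'll enlarge both for corner picking.

```bash
python3 - <<'E'
import cv2, numpy as np
a=cv2.imread("pics/top0.png")
l=cv2.resize(a[170:270,295:395],(600,600),interpolation=cv2.INTER_CUBIC)
cv2.imwrite("pics/c1.png",l)
b=cv2.resize(a[205:275,170:280],(770,490),interpolation=cv2.INTER_CUBIC)
cv2.imwrite("pics/c2.png",b)
E
```

```text
(no output)
```

View pics/c1.png

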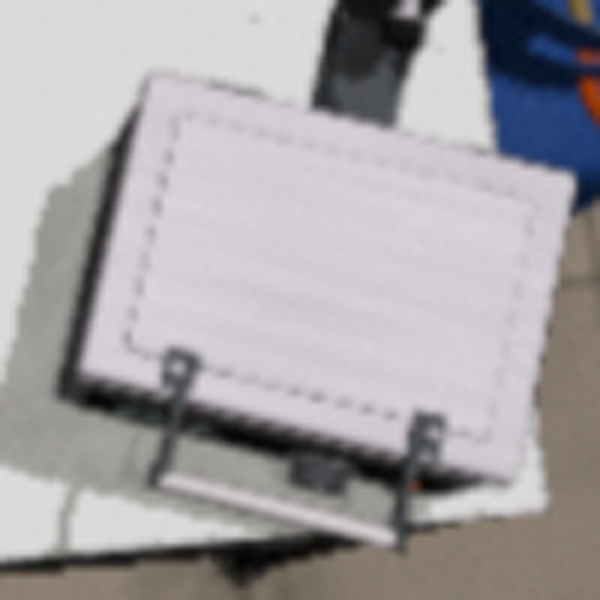

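View pics/c2.png

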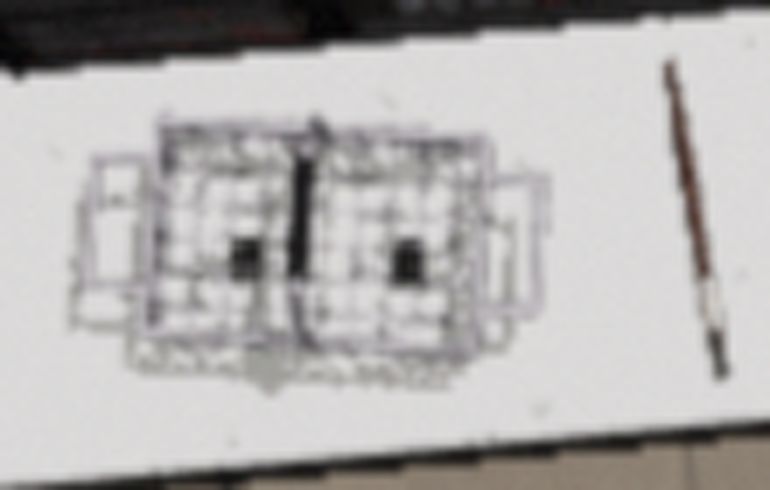

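Enlarged: the lid corners are at (152,72), (577,178), (515,482) and (78,378) in crop 1, with the bar from (160,478) to (395,540). In crop 2 the ears' outer edges are near u=90 and u=545, and the dark grip runs from (303,155) to (298,275).

```bash
cat > h.py <<'E'
from bench import *
import cv2, numpy as np
def ray(c,uv):
    f=192/np.tan(np.radians(c["fovy"]/2)); R=np.array(c["R"]);t=np.array(c["t"])
    d=R.T@np.array([(uv[0]-c["cx"])/f,(uv[1]-c["cy"])/f,1]); return -R.T@t,d
def onz(c,uv,z):
    o,d=ray(c,uv); return o+d*(z-o[2])/d[2]
def pix(c,X):
    f=192/np.tan(np.radians(c["fovy"]/2)); p=np.array(c["R"])@X+np.array(c["t"]); return f*p[:2]/p[2]+[c["cx"],c["cy"]]
E
python3 - <<'E'
from h import *
np.set_printoptions(precision=4,suppress=True)
c=get_calibration("top")
A=lambda p,z:onz(c,(295+p[0]/6-.4,170+p[1]/6-.4),z)
B=lambda p,z:onz(c,(170+p[0]/7-.4,205+p[1]/7-.4),z)
L=[A(p,.129) for p in [(150,71),(577,176),(517,483),(78,380)]]
bl,br,fr,fl=L; print(np.array(L)); print([np.linalg.norm(a-b) for a,b in [(bl,br),(br,fr),(fr,fl),(fl,bl)]])
yv=(bl-br+fl-fr); print("yaw",np.arctan2(-yv[0],yv[1]))
xv=(bl+br-fl-fr);print("yaw x",np.arctan2(xv[1],xv[0]))
b1,b2=A((160,478),.129),A((395,540),.129); print("bar",b1,b2,(b1+b2)/2,np.linalg.norm(b1-b2),np.arctan2(-(b1-b2)[0],(b1-b2)[1]))
print("lid centre",sum(L)/4)
g1,g2=B((305,155),.112),B((297,275),.112);print("grip",g1,g2,(g1+g2)/2)
e=[B(p,.051) for p in [(95,158),(85,285),(548,172),(535,315)]];print(np.array(e),sum(e)/4)
yv=(e[0]+e[1]-e[2]-e[3]);print("byaw",np.arctan2(-yv[0],yv[1]),np.linalg.norm(yv)/2)
r=[B(p,.054) for p in [(165,125),(490,140),(478,350),(150,335)]];print(np.array(r),sum(r)/4)
yv=(r[0]+r[3]-r[1]-r[2]);print("byaw",np.arctan2(-yv[0],yv[1]),np.linalg.norm(yv)/2)
br=[B(p,.004) for p in [(670,60),(722,378)]];print(br)
cs=get_calibration("top")
E
```

```text
[[ 0.5827 -0.2129  0.129 ]
 [ 0.5121 -0.4138  0.129 ]
 [ 0.3671 -0.3629  0.129 ]
 [ 0.4343 -0.1605  0.129 ]]
[np.float64(0.2129459417383548), np.float64(0.15367024122524459), np.float64(0.21330581668612456), np.float64(0.15739627336401432)]
yaw -0.3292656931071286
yaw x -0.33869760160153345
bar [ 0.3843 -0.1941  0.129 ] [ 0.3455 -0.3014  0.129 ] [ 0.3649 -0.2477  0.129 ] 0.11417815986193386 -0.3468597493115917
lid centre [ 0.4741 -0.2875  0.129 ]
grip [0.4785 0.1108 0.112 ] [0.4287 0.1175 0.112 ] [0.4536 0.1141 0.112 ]
[[0.4938 0.2078 0.051 ]
 [0.4386 0.2152 0.051 ]
 [0.4702 0.0102 0.051 ]
 [0.4085 0.0212 0.051 ]] [0.4528 0.1136 0.051 ]
byaw -0.13638234270077018 0.1976780484323595
[[0.5052 0.1759 0.054 ]
 [0.486  0.0343 0.054 ]
 [0.3954 0.0469 0.054 ]
 [0.4143 0.1879 0.054 ]] [0.4502 0.1113 0.054 ]
byaw -0.13374851242902028 0.14254530388057945
[array([ 0.5225, -0.0496,  0.004 ]), array([ 0.3769, -0.0593,  0.004 ])]
```

Measurements agree with the given sizes: cleaner yaw is about -0.335, the bar is at (0.365,-0.249), the hinge at (0.547,-0.313) and the basket at (0.453,0.114). Next I move above the bar.

```bash
python3 -m crank '[[0.4,0.08,0.25,0,0.025],[0.4,0.15,0.5,0,0.05],[0.4,0.22,0.75,0,0.07],[0.4,0.22,0.95,0,0.09],[0.4,0.22,0.95,0,0.126]]' 15
python3 -m crank '[[0.4,0.1,0.25,0,0],[0.4,0.15,0.5,0,0],[0.4,0.22,0.75,0,0],[0.4,0.22,0.75,0,0],[0.4,0.22,0.75,0,0]]'
python3 - <<'E'
from h import *
s=get_state();print(s["position"],s["tool_rot"],s["ft_force"],s["time"])
c=get_calibration("wrist");cv2.imwrite("pics/w1.png",get_image("wrist")[:,:,::-1])
h=np.array([.5473,-.313]);x=np.array([.944,-.329]);y=np.array([.329,.944])
for q in (-.054,0,.054): print(pix(c,np.r_[h-.193*x+q*y,.129]))
print(c)
E
```

```text
time: 0.72
position: [0.3222, -0.3945, 0.2225]
tool_rot: [-2.589, -1.779, -0.0]
ft_force: [-0.2, -0.8, -0.6]
grip_width: 0.521
grip_force: 0.0
time: 1.35
position: [0.3649, -0.2484, 0.2225]
tool_rot: [2.598, 1.766, -0.001]
ft_force: [-0.7, 0.7, -0.2]
grip_width: 0.399
grip_force: 0.0
[ 0.36493106 -0.24841351  0.2224853 ] [ 2.59814574e+00  1.76550857e+00 -1.04594348e-03] [-0.73342509  0.74445381 -0.21032456] 1.35
[258.25704017 255.77113996]
[255.61132247 195.51927055]
[252.67103092 128.55896623]
{'fovy': 61.00364730267645, 'cx': 255.14025317197311, 'cy': 190.64728378006043, 'R': array([[ 9.29431265e-01, -3.68994494e-01,  7.66067819e-04],
       [-3.56437613e-01, -8.97261849e-01,  2.60525245e-01],
       [-9.54450174e-02, -2.42413363e-01, -9.65466732e-01]]), 't': array([-0.43112169, -0.1233556 ,  0.36539624])}
```

View pics/w1.png

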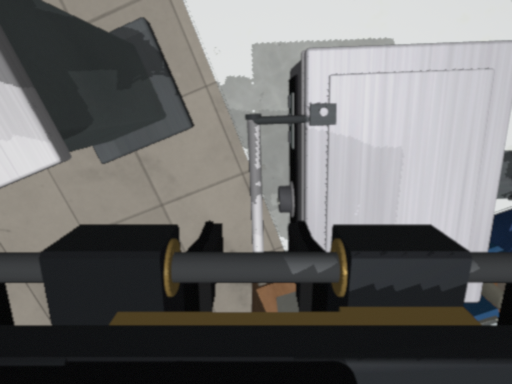

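The wrist view shows the bar at column 256 and running vertically, which matches the prediction (255.6), so the grasp is aligned. I'll descend and close on it.

```bash
python3 -m crank '[[0.35,0,0,-0.2,0],[0.35,0,0,-0.4,0],[0.35,0,0,-0.5,0],[0.35,0,0,-0.545,0],[0.35,0,0,-0.545,0]]' 15
python3 -m crank '[[0,0,0,0,0],[0,0,0,0,0],[0,0,0,0,0],[0,0,0,0,0]]' 15
```

```text
time: 2.02
position: [0.365, -0.2485, 0.1134]
tool_rot: [-2.599, -1.764, 0.0]
ft_force: [-0.3, -0.9, 0.2]
grip_width: 0.346
grip_force: 0.0
time: 2.52
position: [0.3656, -0.2481, 0.1142]
tool_rot: [2.597, 1.766, 0.0]
ft_force: [-0.6, -0.1, 3.1]
grip_width: 0.108
grip_force: 15.0
```

```bash
python3 - <<'E'
import numpy as np
for t in list(range(0,90,5))+list(range(80,120,1)):
    a=np.radians(t)+.0259; s=.193-.19306*np.cos(a); z=.19306*np.sin(a)-.005
    print(t,*np.round(np.array([s*.944,-s*.329,z])/.2,3))
E
```

```text
0 0.0 -0.0 -0.0
5 0.006 -0.002 0.084
10 0.018 -0.006 0.167
15 0.037 -0.013 0.249
20 0.063 -0.022 0.329
25 0.095 -0.033 0.405
30 0.134 -0.047 0.479
35 0.178 -0.062 0.549
40 0.228 -0.08 0.614
45 0.284 -0.099 0.675
50 0.343 -0.12 0.73
55 0.408 -0.142 0.78
60 0.476 -0.166 0.823
65 0.547 -0.191 0.86
70 0.622 -0.217 0.89
75 0.698 -0.243 0.914
80 0.776 -0.27 0.93
85 0.855 -0.298 0.938
80 0.776 -0.27 0.93
81 0.792 -0.276 0.932
82 0.808 -0.281 0.934
83 0.823 -0.287 0.936
84 0.839 -0.292 0.937
85 0.855 -0.298 0.938
86 0.871 -0.304 0.939
87 0.887 -0.309 0.94
88 0.903 -0.315 0.94
89 0.919 -0.32 0.94
90 0.935 -0.326 0.94
91 0.95 -0.331 0.939
92 0.966 -0.337 0.939
93 0.982 -0.342 0.937
94 0.998 -0.348 0.936
95 1.014 -0.353 0.934
96 1.03 -0.359 0.932
97 1.045 -0.364 0.93
98 1.061 -0.37 0.927
99 1.077 -0.375 0.924
100 1.092 -0.381 0.921
101 1.108 -0.386 0.917
102 1.123 -0.392 0.914
103 1.139 -0.397 0.91
104 1.154 -0.402 0.905
105 1.17 -0.408 0.901
106 1.185 -0.413 0.896
107 1.2 -0.418 0.891
108 1.215 -0.423 0.885
109 1.23 -0.429 0.879
110 1.245 -0.434 0.873
111 1.259 -0.439 0.867
112 1.274 -0.444 0.86
113 1.289 -0.449 0.853
114 1.303 -0.454 0.846
115 1.317 -0.459 0.839
116 1.331 -0.464 0.831
117 1.346 -0.469 0.823
118 1.359 -0.474 0.815
119 1.373 -0.479 0.807
```

```bash
python3 -m crank '[[0,0.006,-0.002,0.084,0],[0,0.018,-0.006,0.167,0],[0,0.037,-0.013,0.249,0],[0,0.063,-0.022,0.329,0],[0,0.095,-0.033,0.405,0]]'
```

```text
time: 3.15
position: [0.3838, -0.2545, 0.1955]
tool_rot: [-2.598, -1.765, 0.002]
ft_force: [-1.5, -2.3, -2.8]
grip_width: 0.108
grip_force: 15.0
```

```bash
python3 -m crank '[[0,0.039,-0.014,0.074,0],[0,0.083,-0.029,0.144,0],[0,0.133,-0.047,0.209,0],[0,0.189,-0.066,0.270,0],[0,0.248,-0.087,0.325,0]]'
```

```text
time: 3.78
position: [0.4313, -0.2714, 0.2615]
tool_rot: [-2.595, -1.762, 0.007]
ft_force: [-8.9, 2.1, 7.8]
grip_width: 0.11
grip_force: 15.0
```

```bash
python3 -m crank '[[0,0.060,-0.020,0.062,0],[0,0.130,-0.045,0.111,0],[0,0.204,-0.071,0.150,0],[0,0.279,-0.097,0.180,0],[0,0.355,-0.123,0.204,0]]'
```

```text
time: 4.4
position: [0.5048, -0.2975, 0.3019]
tool_rot: [2.599, 1.764, -0.002]
ft_force: [-2.1, -1.1, 1.2]
grip_width: 0.109
grip_force: 15.0
```

```bash
python3 -m crank '[[0,0.039,-0.014,0.008,0],[0,0.078,-0.027,0.016,0],[0,0.118,-0.041,0.021,0],[0,0.157,-0.055,0.024,0],[0,0.189,-0.066,0.026,0]]'
```

```text
time: 5.03
position: [0.5429, -0.311, 0.3062]
tool_rot: [2.598, 1.763, -0.001]
ft_force: [-3.2, -4.6, 4.7]
grip_width: 0.109
grip_force: 15.0
```

```bash
python3 -m crank '[[0,0.022,-0.008,0.003,0],[0,0.044,-0.015,0.006,0],[0,0.066,-0.023,0.006,0],[0,0.089,-0.031,0.005,0],[0,0.111,-0.039,0.002,0]]'
python3 -m crank '[[0,0,0,0,0],[0,0,0,0,0]]'
```

```text
time: 5.65
position: [0.5645, -0.3186, 0.3051]
tool_rot: [-2.599, -1.764, 0.002]
ft_force: [-1.3, -4.5, 1.0]
grip_width: 0.111
grip_force: 15.0
time: 5.9
position: [0.5646, -0.3185, 0.305]
tool_rot: [-2.599, -1.764, 0.002]
ft_force: [-1.0, -5.1, 0.8]
grip_width: 0.11
grip_force: 14.9
```

Lid is past balance at 94°, still held. Opening the fingers slowly lets gravity lean it on the retreating rear finger, so the bumper only ever feels the lid's own weight.

```bash
python3 -m crank '[[0.13,0,0,0,0],[0.16,0,0,0,0],[0.19,0,0,0,0],[0.22,0,0,-0.002,0],[0.25,0,0,-0.004,0]]'
python3 -m crank '[[0.28,0,0,-0.001,0],[0.31,0,0,-0.002,0],[0.34,0,0,-0.004,0],[0.37,0,0,-0.005,0],[0.4,0,0,-0.006,0]]'
python3 - <<'E'
from h import *
print(get_state()["ft_force"]);cv2.imwrite("pics/s1.png",cv2.resize(get_image("scene")[120:320,60:310,::-1],(750,600),interpolation=cv2.INTER_CUBIC))
E
```

```text
time: 6.52
position: [0.5651, -0.3171, 0.3052]
tool_rot: [-2.598, -1.766, -0.001]
ft_force: [0.9, 0.7, 0.7]
grip_width: 0.236
grip_force: 0.2
time: 7.15
position: [0.5649, -0.3175, 0.304]
tool_rot: [2.598, 1.766, 0.0]
ft_force: [0.7, 0.4, 1.2]
grip_width: 0.383
grip_force: 0.2
[0.72597142 0.38454416 1.19677413]
```

View pics/s1.png

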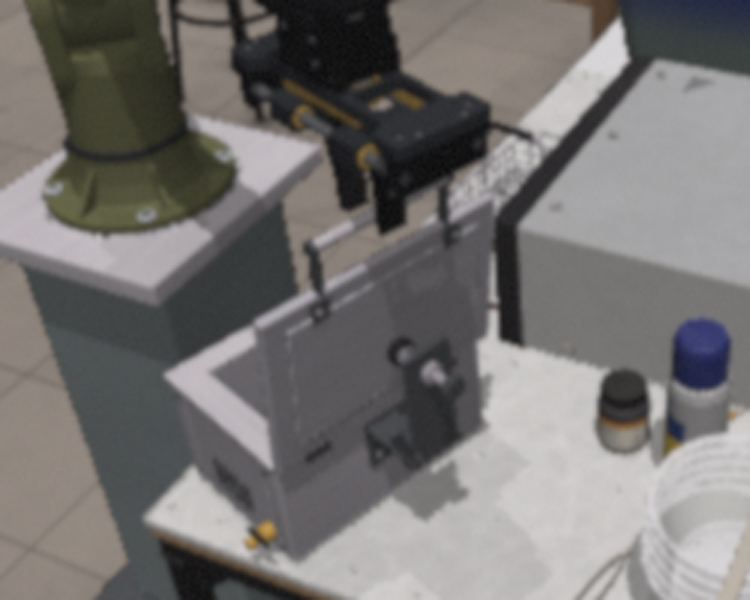

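The lid stands upright in the scene crop with its bar resting on the rear finger, and the bumper at (402,350) is not reached yet (grip force reads 0.2 N). I'll keep easing.

```bash
python3 -m crank '[[0.43,0,0,-0.002,0],[0.46,0,0,-0.004,0],[0.49,0,0,-0.006,0],[0.52,0,0,-0.008,0],[0.55,0,0,-0.01,0]]'
python3 -m crank '[[0.58,0,0,-0.002,0],[0.61,0,0,-0.004,0],[0.64,0,0,-0.006,0],[0.67,0,0,-0.008,0],[0.7,0,0,-0.01,0]]'
```

```text
time: 7.82
position: [0.5649, -0.3176, 0.302]
tool_rot: [2.598, 1.766, 0.0]
ft_force: [0.3, 0.4, 0.7]
grip_width: 0.54
grip_force: 0.3
time: 8.45
position: [0.565, -0.3175, 0.3]
tool_rot: [2.598, 1.766, 0.0]
ft_force: [0.4, 1.1, 0.4]
grip_width: 0.683
grip_force: 0.4
```

```bash
python3 -m crank '[[0.73,0,0,-0.003,0],[0.76,0,0,-0.006,0],[0.79,0,0,-0.01,0],[0.82,0,0,-0.013,0],[0.85,0,0,-0.016,0]]'
python3 -m crank '[[0.88,0,0,-0.003,0],[0.91,0,0,-0.006,0],[0.94,0,0,-0.01,0],[0.97,0,0,-0.013,0],[1,0,0,-0.016,0]]'
```

```text
time: 9.07
position: [0.5647, -0.3175, 0.2966]
tool_rot: [-2.598, -1.766, 0.0]
ft_force: [-0.7, 0.2, -0.2]
grip_width: 0.836
grip_force: 0.0
time: 9.7
position: [0.5649, -0.3175, 0.2936]
tool_rot: [2.598, 1.766, 0.0]
ft_force: [0.7, 0.6, 0.7]
grip_width: 0.987
grip_force: 0.0
```

Grip force dropped to 0, so the bar has left the finger somewhere around 102–104° and the lid should be on the bumper. One picture to confirm.

```bash
python3 - <<'E'
from h import *
cv2.imwrite("pics/s2.png",cv2.resize(get_image("scene")[120:320,60:310,::-1],(750,600),interpolation=cv2.INTER_CUBIC))
E
```

```text
(no output)
```

View pics/s2.png

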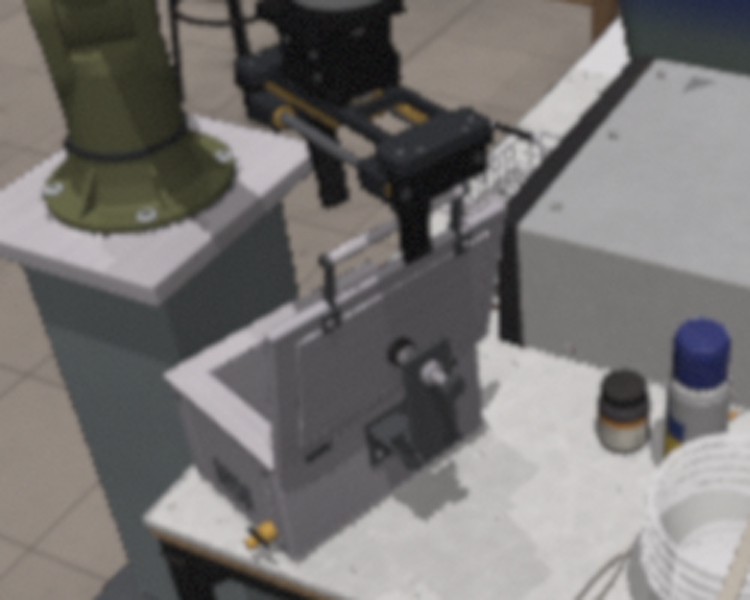

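The lid leans against the bumper with the rear finger clear behind the bar. I'll lift straight off and go to the basket.

```bash
python3 -m crank '[[1,0,0,0.2,0],[1,0,0,0.45,0],[1,0,0,0.6,0],[1,-0.1,0.2,0.6,-0.02],[1,-0.2,0.5,0.6,-0.05]]'
python3 -m crank '[[1,-0.1,0.3,0,-0.03],[1,-0.2,0.6,0,-0.06],[1,-0.3,0.9,0,-0.09],[1,-0.36,0.95,-0.1,-0.12],[1,-0.36,0.95,-0.3,-0.15]]'
python3 -m crank '[[0.5,0,0.3,-0.2,-0.018],[0.5,0,0.6,-0.4,-0.018],[0.5,0,0.71,-0.5,-0.018],[0.5,0,0.71,-0.5,-0.018],[0.5,0,0.71,-0.5,-0.018]]' 25
python3 - <<'E'
from h import *
s=get_state();print(s["position"],s["tool_rot"],s["joint_positions"])
c=get_calibration("wrist");cv2.imwrite("pics/w2.png",get_image("wrist")[:,:,::-1])
for q in (-.026,0,.026): print(pix(c,np.array([.4536,.1141,.112])+q*np.array([.991,-.135,0])))
E
```

```text
time: 10.38
position: [0.5248, -0.2188, 0.4132]
tool_rot: [-2.848, -1.326, -0.001]
ft_force: [0.4, 1.2, 1.0]
grip_width: 0.998
grip_force: 0.0
time: 11.0
position: [0.4535, -0.0262, 0.3551]
tool_rot: [3.138, -0.093, 0.008]
ft_force: [0.4, 0.0, -0.1]
grip_width: 1.001
grip_force: 0.0
time: 11.62
position: [0.4535, 0.113, 0.2541]
tool_rot: [3.13, -0.268, 0.001]
ft_force: [1.0, -1.0, -0.2]
grip_width: 0.546
grip_force: 0.0
[0.45354474 0.11299667 0.25412236] [ 3.12953267e+00 -2.67510806e-01  1.19794260e-03] [ 0.50604648 -0.07804327 -0.75733124  1.81134101 -0.05363011  1.3867686
 -1.98130785]
[256.23931787 206.03141094]
[255.28941575 180.23157145]
[254.29778676 153.29840853]
```

View pics/w2.png

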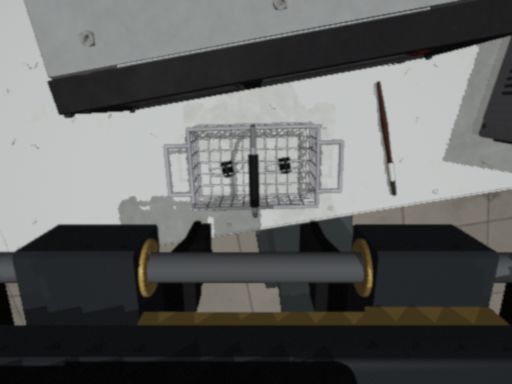

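The grip is at column 254 from row 153 to 206, within 1 mm of the prediction, and both clips are visible in the basket. The tool is 2° over-turned, so I'll correct that while descending and grasp.

```bash
python3 -m crank '[[0.5,0,0.005,-0.2,0.006],[0.5,0,0.005,-0.45,0.006],[0.5,0,0.005,-0.65,0.006],[0.5,0,0.005,-0.76,0.006],[0.5,0,0.005,-0.79,0.006]]' 25
python3 -m crank '[[0,0,0,0,0],[0,0,0,0,0],[0,0,0,0,0],[0,0,0,0,0],[0,0,0,0,0]]' 25
python3 -m crank '[[0,0,0,0.05,0],[0,0,0,0.1,0],[0,0,0,0.15,0],[0,0,0,0.2,0],[0,0,0,0.2,0]]'
```

```text
time: 12.3
position: [0.4532, 0.1133, 0.095]
tool_rot: [3.134, -0.212, -0.002]
ft_force: [-0.4, -0.1, -0.7]
grip_width: 0.5
grip_force: 0.0
time: 12.92
position: [0.4534, 0.1147, 0.096]
tool_rot: [3.134, -0.208, 0.001]
ft_force: [0.4, -0.1, 2.3]
grip_width: 0.104
grip_force: 25.0
time: 13.55
position: [0.4539, 0.1149, 0.1366]
tool_rot: [3.135, -0.208, 0.003]
ft_force: [0.1, -0.2, -2.6]
grip_width: 0.103
grip_force: 25.0
```

```bash
python3 -m crank '[[0,0,0,0.15,0],[0,0,0,0.35,0],[0,0,0,0.6,0],[0,0,0,0.8,0],[0,0,0,0.85,0]]'
python3 -m crank '[[0,0,-0.1,0,0],[0,0.01,-0.28,0,-0.005],[0,0.02,-0.48,0,-0.01],[0,0.03,-0.7,0,-0.015],[0,0.04,-0.9,0,-0.02]]'
python3 -m crank '[[0,0.02,-0.2,0,0],[0,0.04,-0.4,0,0],[0,0.05,-0.6,0,-0.005],[0,0.055,-0.8,0,-0.01],[0,0.06,-0.95,0,-0.012]]'
python3 -m crank '[[0,0,-0.08,0,0],[0,0,-0.14,0,0],[0,0,-0.16,0,0],[0,0,-0.16,-0.1,0],[0,0,-0.16,-0.2,0]]'
python3 -m crank '[[0,0,0,0,0],[0,0,0,0,0],[0,0,0,0,0]]'
python3 - <<'E'
from h import *
s=get_state();print(s["position"],s["tool_rot"],s["joint_positions"])
np.savez("p3.npz",**{k:v for k,v in get_calibration("wrist").items()})
cv2.imwrite("pics/w3.png",get_image("wrist")[:,:,::-1])
t=get_image("top")[:,:,::-1];cv2.imwrite("pics/t3.png",t)
cv2.imwrite("pics/t3c.png",cv2.resize(t[160:270,295:405],(600,600),interpolation=cv2.INTER_CUBIC))
E
```

```text
time: 14.18
position: [0.4543, 0.1152, 0.3078]
tool_rot: [-3.134, 0.208, -0.006]
ft_force: [0.6, 0.3, -2.8]
grip_width: 0.102
grip_force: 25.0
time: 14.8
position: [0.4602, -0.0668, 0.3037]
tool_rot: [-3.115, 0.406, 0.005]
ft_force: [0.2, -0.4, -1.7]
grip_width: 0.104
grip_force: 25.0
time: 15.42
position: [0.4727, -0.2581, 0.3049]
tool_rot: [-3.097, 0.526, 0.002]
ft_force: [1.3, 0.8, -1.9]
grip_width: 0.107
grip_force: 25.0
time: 16.05
position: [0.4738, -0.286, 0.2656]
tool_rot: [3.099, -0.518, 0.001]
ft_force: [0.0, 0.8, -2.4]
grip_width: 0.106
grip_force: 25.0
time: 16.42
position: [0.4738, -0.2872, 0.2668]
tool_rot: [3.097, -0.52, 0.003]
ft_force: [0.5, 0.3, -2.2]
grip_width: 0.104
grip_force: 25.0
[ 0.47380269 -0.28716657  0.26684692] [ 3.09739050e+00 -5.20267306e-01  2.82160172e-03] [ 0.83331692  0.11509927 -0.36559915  1.61644334  0.04180758  1.41577136
 -1.44007801]
```

View pics/w3.png

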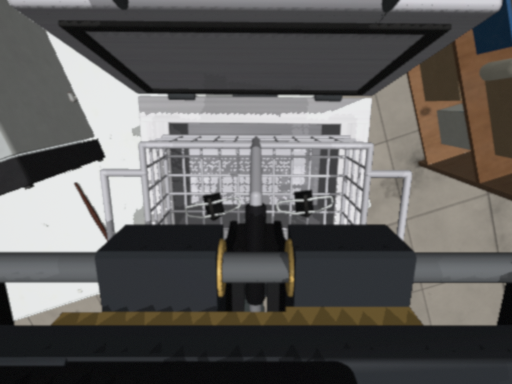

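The wrist view has the basket level over the tank, both clips inside. The tank opening's rear corners are at about (168,124) and (342,124), the basket rim's rear corners at (141,145) and (371,146), and the ears' rear outer corners at (102,171) and (409,174). I'll convert these to the cleaner frame.

```bash
python3 - <<'E'
from h import *
np.set_printoptions(precision=4,suppress=True)
c=dict(np.load("p3.npz"));a=-.335;o=np.array([.4737,-.2873]);R=np.array([[np.cos(a),np.sin(a)],[-np.sin(a),np.cos(a)]])
f=lambda uv,z:R@(onz(c,uv,z)[:2]-o)
print("opening back L,R (53,+-80)",f((168,124),.121),f((342,124),.121))
print("deck back (75,+-105)",f((138,97),.121),f((372,97),.121))
zb=.267-.0955
for dz in(0,):
  print("rim (47,+-73)",f((141,145),zb+.054),f((371,146),zb+.054))
  print("ears (?,+-100)",f((102,171),zb+.051),f((409,174),zb+.051))
  print("grip line",f((256,140),zb+.054),pix(c,np.r_[o,zb+.112]))
g=cv2.cvtColor(cv2.imread("pics/w3.png"),6)
print(g[126,150:190]); print(g[126,325:365]); print(g[90:150,220][:]); 
E
```

```text
opening back L,R (53,+-80) [0.0525 0.0826] [ 0.0527 -0.0792]
deck back (75,+-105) [0.0766 0.1083] [ 0.0769 -0.1049]
rim (47,+-73) [0.0458 0.0729] [ 0.0454 -0.071 ]
ears (?,+-100) [0.0286 0.1007] [ 0.0269 -0.0984]
grip line [0.049  0.0009] [257.9848 253.5443]
[228 230 228 225 223 224 227 228 227 226 226 226 225 225 226 228 226 212
 168 103  72  69  68  62  59  59  60  60  59  61  61  60  60  61  61  62
  66  84 114 133]
[ 65  64  64  65  64  64  65  64  64  64  65  65  65  66  83 134 193 223
 227 227 227 226 223 222 221 219 218 219 221 222 223 225 229 233 233 233
 233 233 232 231]
[ 29  23  19  36  85 127 133 137 150 153 152 149 151 153 155 153 152 150
 150 151 150 150 163 199 220 224 225 224 224 223 223 219 187 148 141 142
 140 141 141 143 143 144 144 139 140 160 166 164 169 183 152 139 157 180
 196 196 179 152 134 145]
```

View pics/t3c.png

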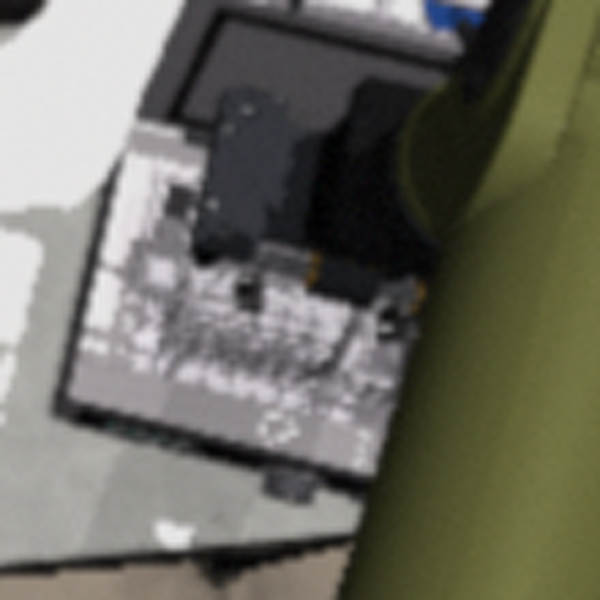

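Basket and opening centres agree within about 1.5 mm and the yaw is good. Lowering gently.

```bash
python3 -m crank '[[0,0.006,0,-0.06,0],[0,0.006,0,-0.12,0],[0,0.006,0,-0.18,0],[0,0.006,0,-0.22,0],[0,0.006,0,-0.25,0]]'
python3 -m crank '[[0,0,0,-0.03,0],[0,0,0,-0.06,0],[0,0,0,-0.09,0],[0,0,0,-0.12,0],[0,0,0,-0.12,0]]'
```

```text
time: 17.15
position: [0.4742, -0.2871, 0.2148]
tool_rot: [-3.098, 0.521, 0.001]
ft_force: [-0.9, 0.2, -1.5]
grip_width: 0.108
grip_force: 25.0
time: 17.77
position: [0.474, -0.287, 0.191]
tool_rot: [-3.098, 0.521, 0.002]
ft_force: [0.2, -0.1, -2.2]
grip_width: 0.098
grip_force: 25.0
```

```bash
python3 -m crank '[[0,0,0,-0.03,0],[0,0,0,-0.06,0],[0,0,0,-0.085,0],[0,0,0,-0.1,0],[0,0,0,-0.1,0]]'
python3 -m crank '[[0,0,0,-0.005,0],[0,0,0,-0.01,0],[0,0,0,-0.015,0],[0,0,0,-0.015,0]]'
```

```text
time: 18.4
position: [0.4742, -0.2871, 0.1713]
tool_rot: [-3.098, 0.521, 0.001]
ft_force: [-0.5, 0.9, -1.9]
grip_width: 0.104
grip_force: 25.0
time: 18.9
position: [0.4743, -0.2872, 0.1685]
tool_rot: [3.098, -0.521, -0.0]
ft_force: [-0.7, 0.1, -2.4]
grip_width: 0.102
grip_force: 25.0
```

```bash
python3 -m crank '[[0,0,0,-0.004,0],[0,0,0,-0.008,0],[0,0,0,-0.01,0],[0,0,0,-0.01,0]]'
```

```text
time: 19.4
position: [0.4744, -0.2872, 0.167]
tool_rot: [3.098, -0.521, 0.0]
ft_force: [0.1, 1.5, 1.9]
grip_width: 0.103
grip_force: 25.0
```

```bash
python3 -m crank '[[0,0,0,-0.003,0],[0,0,0,-0.005,0],[0,0,0,-0.005,0]]'
```

```text
time: 19.77
position: [0.4745, -0.2873, 0.1669]
tool_rot: [3.097, -0.521, 0.001]
ft_force: [-3.0, 2.0, 6.2]
grip_width: 0.106
grip_force: 25.0
```

The ears are on the deck (weight off, +6 N). I'll release and rise straight up.

```bash
python3 -m crank '[[0,0,0,0.004,0],[0.2,0,0,0.004,0],[0.4,0,0,0.004,0],[0.5,0,0,0.004,0],[0.5,0,0,0.004,0]]'
python3 -m crank '[[0.5,0,0,0,0],[0.5,0,0,0.1,0],[0.5,0,0,0.25,0],[0.5,0,0,0.5,0],[0.5,0,0,0.75,0]]'
python3 -m crank '[[0.5,-0.1,0.1,0.15,0],[0.5,-0.2,0.3,0.15,0],[0.5,-0.3,0.6,0.15,0],[0.5,-0.3,0.9,0.15,0],[0.5,-0.3,0.9,0.15,0]]'
python3 - <<'E'
from h import *
t=get_image("top")[:,:,::-1]; s=get_image("scene")[:,:,::-1]
a=cv2.resize(t[160:270,295:405],(400,400),interpolation=cv2.INTER_CUBIC);b=cv2.resize(s[160:310,90:240],(400,400),interpolation=cv2.INTER_CUBIC)
cv2.imwrite("pics/f.png",np.hstack([a,b]))
E
```

```text
time: 20.4
position: [0.4744, -0.2872, 0.1662]
tool_rot: [-3.098, 0.521, 0.0]
ft_force: [-0.2, -0.1, 0.1]
grip_width: 0.444
grip_force: 0.0
time: 21.02
position: [0.4741, -0.287, 0.3177]
tool_rot: [-3.098, 0.521, 0.001]
ft_force: [0.2, -0.8, -0.1]
grip_width: 0.495
grip_force: 0.0
time: 21.65
position: [0.4148, -0.1021, 0.3474]
tool_rot: [3.099, -0.507, 0.004]
ft_force: [0.4, -1.3, 0.1]
grip_width: 0.501
grip_force: 0.0
```

View pics/f.png

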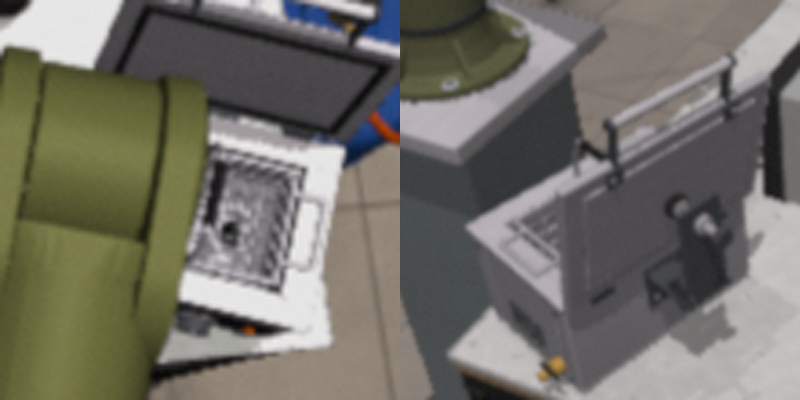

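The basket hangs in the tank with its visible ear flat on the deck, at (310,235), and the lid leans on the bumper at (678,205). The arm is clear, so I'm handing in.

```bash
python3 -m crank '[[0.5,0,0,0,0],[0.5,0,0,0,0],[0.5,0,0,0,0],[0.5,0,0,0,0]]'; python3 -c "
from bench import close_job
print(close_job())"
```

```text
time: 22.25
position: [0.4144, -0.1075, 0.3462]
tool_rot: [-3.098, 0.522, 0.001]
ft_force: [0.1, -0.4, 0.1]
grip_width: 0.499
grip_force: 0.0
the job is handed in; nothing more can be done
None
```

I handed the job in at 22 s of the 72 s limit: the lid leans open on its bumper by itself and the basket hangs in the tank with the arm clear; `close_job()` gave no verdict, and the last pictures showed one ear and one clip, the arm hiding the others.

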